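# Hold a printing stamp flush on the tilted printing stage

### The job

Take the long rectangular stamp by its grip, lift it out of the pocket tray and carry it to the tilted printing stage. Tilt it to match the slope and press its sole gently, flat and flush, onto the middle of the stage's sprung bed, its long edges running straight up and down the slope, so that the bed visibly gives a little; finish while still gripping it and holding it pressed there. Do not shift the stage's slope setting, and leave the other two stamps in their pockets and the small glass bottle where it stands.

Things in the scene. Friction and masses are not known exactly. Their poses are not given: they have to be found in the camera images.
- long_stamp: the stamp to use: the one with a long rectangular foot, 56 (x) x 30 (y) x 12 mm (z), wood with a black 4 mm rubber sole; on the foot stands an upright wooden grip, 36 mm long (x), 14 mm thick (y), from 12 to 52 mm above the sole: pinch it across its thickness (along y). About 60 g. Origin: centre of the sole's underside; z points from the sole up along the grip. It starts upright in any of the tray's three pockets
- square_stamp: stamp with a square foot, 42 x 42 x 12 mm, and the same grip; origin at the centre of its underside. Not to be moved
- round_stamp: stamp with a round foot, diameter 46 mm, 12 mm high, and the same grip; origin at the centre of its underside. Not to be moved
- pocket_tray: fixed wooden pocket tray, 218 (x) x 76 (y) x 16 mm high, walls, floor and dividers 4 mm; three pockets of 67 x 68 mm in a row along x, centres 71 mm apart, one stamp in each, its long axis or grip roughly along the tray's x. Origin: centre of the underside
- bed: the stage's bed: a flat plain aluminium square, 112 x 112 x 8 mm, on the tilting plate. Origin: centre of its top face; x points up the slope (away from the low, hinged edge that faces the robot), y level, z out of the face. It is sprung: it sinks straight along -z under load, not tilting, starting at about 1.5 N, 1.5 N per further mm, with a hard stop at 7 mm (about 12 N)
- stage_tilt (a joint): slope of the plate and bed from level, rad (0.15 to 0.4 at the start, 0 is level); a friction clamp holds it against about 5 N m about the hinge, which lies level along the plate's near, low edge, 80 mm below the bed's centre along the slope. Not to be changed
- tilt_edge (a point): middle of the high far edge of the tilting plate (150 x 120 mm), 75 mm up the slope from the bed's centre and 15 mm below the level of the bed's face
- stage: fixed foot of the printing stage, 180 (x) x 150 (y) mm, side knobs and arcs out to 204 mm over y; origin at the centre of its underside, x points away from the robot up the slope. The stage is at most about 120 mm high. Solid furniture round it: a wooden chest about 175 mm high on the left of the stage, a tall jar, mug and paint tin along the back, up to 180 mm high: carry over them with clearance
- bottle: loose small glass bottle, 39 x 49 x 104 mm, standing behind the stage. Not to be moved
Not all that is in view belongs to the job. What is shaped like the long_stamp but pink is not meant.

How it is judged:
By the outcome, as a careful person would: the job done as asked, in the order asked, and still so for the second after the job is handed in, while the arm keeps its last pose, push and grip.
It also fails if it takes over 40 s, if anything falls off the work surface, if the arm or the gripper's body presses on something with over 40 N, if the wrist force passes 120 N, or if a joint passes its speed limit or range.

### The arm

A 6-joint arm with a two-finger parallel gripper is mounted at the origin on the work surface; the furniture and walls round the work are solid. World frame = base frame: x ahead of the robot, y to its left, z up, the work surface at z = 0. Lengths are in m, angles in degrees, forces in N, time in s.
With the tool pointing down it reaches from about 0.375 to 0.75 m from the base axis. Payload 9 kg.
Tool frame: the origin (TCP) lies where the fingers leave the gripper's body, on its centre line; the fingertips stand 73 mm ahead of it and the grasp point (between the pads) lies 54 mm ahead of it (robot.tip_reach is the distance from the TCP to the fingertips, in m); z points along the fingers, y is the line along which they close (so a half turn about z gives the same grasp; the last joint's range is limited). The gripper opens to 85 mm and grips with 20 to 120 N. Pads are 22 mm wide; open, the fingers measure 114 mm over their backs; the gripper's body (76 mm by 85 mm) begins 54 mm behind the grasp point. The pads swing forward as they close: fully open they stand 13 mm farther back than shut.
Start: joints at [-80.197, 5.964, 5.575, 89.605, 0, 77.527], TCP at [0.227, -0.555, 0.304] pointing down, gripper open.
Joint ranges: [-171.21, 171.21], [-48.23, 106.86], [-62.78, 66.21], [-105.2, 120.99], [-86.42, 89.51], [-180, 180]. Speed limits (degrees/s): [127.2, 127.2, 147.25, 180, 180, 180].

### API

Orientations are given as [roll, pitch, yaw] about the fixed x, y, z axes, in that order (R = Rz(yaw) Ry(pitch) Rx(roll)).
In Python, from plant import robot gives the robot as it stands. Calls block until the motion is done:
- robot.move_pose(position, orientation): joint-space move of the TCP to a pose.
- robot.line_to(position, vel=0.15, rotation=None, guard=None): straight line of the TCP; rotation=None keeps the orientation; vel is the mean speed in m/s. With guard (N) it stops when the force on the tool has changed by that much, and returns True; else False.
- robot.goto_joints(angles): joint-space move.
- robot.set_gripper(opening): finger opening in m; the grip force is fixed at half the most; returns when the fingers have stopped.
- robot.pause(seconds).
- robot.ik(position, orientation): joint angles nearest the present ones, or None.
- robot.observe(): the state.
- robot.grab_frame(name): name is "scene" or "top"; returns the picture (480x640x3 uint8, blue, green, red); there is no depth.
- robot.get_calibration(name): a dict with "vertical_fov" (degrees; the focal length in pixels is half the picture's height over the tangent of half this angle, whatever the lens; pixels are square), "cx", "cy" (the principal point, pixels), "rvec" (rotation vector, rad) and "tvec" (3), from world to camera coordinates, as OpenCV has them. Camera axes: x right, y down, z forward; pixel columns grow to the right and rows downward; lengths in m; the calibration is good to about 2 mm. A picture is of the moment at which its call begins. get_calibration takes no time and is no camera call.
A pose or a line that the arm cannot do raises robot.IKError and nothing moves.
- robot.job_done(): hands the job in; it is judged then, once.
The state is a dict: "time": time; "q": joint angles; "qvel": joint speeds; "joint_torque": joint torques, N m; "tool_pos": TCP position; "tcp_rot": TCP orientation; "ft_force": force on the tool from outside, world axes, zero at the start; "torque": the same for the moment, N m; "gripper_width": finger opening in m; "gripper_force": force on a finger pad.
Only numpy, scipy, OpenCV 4.12 (cv2) and the standard library are available. Lean on these libraries where they do the work, as an engineer would, in place of code of your own. Each camera call takes 0.05 s, during which the arm holds its last target. There are 200 camera calls.

## Working session

There is one attempt and no reset: what is moved stays moved. The work goes in short steps, each a Python script; the robot and the scene stay as the last script left them, time stands still between calls to the robot, and variables do not carry over. Pictures are saved under pics/ and viewed, at most 10 in all, crops included, and the job is handed in when it is done.

```bash
mkdir -p pics; ls; python3 - <<'E'
from plant import robot
import cv2
for n in("scene","top"):
    cv2.imwrite(f"pics/{n}0.png",robot.grab_frame(n)); print(n,robot.get_calibration(n))
print(robot.observe())
E
```

```text
pics
scene {'vertical_fov': 54.19528152838004, 'cx': 322.00910579305486, 'cy': 235.86538367290837, 'rvec': array([ 0.56012926, -2.43159026,  1.49271974]), 'tvec': array([0.4539812 , 0.19408973, 0.639618  ])}
top {'vertical_fov': 42.22802916353921, 'cx': 325.74566640798014, 'cy': 246.64594381331074, 'rvec': array([ 2.21198781, -2.1877596 ,  0.04105557]), 'tvec': array([-0.07104539,  0.52509954,  1.25391763])}
{'time': 0.1, 'q': array([-8.01958678e+01,  5.99633302e+00,  5.53168065e+00,  8.96052067e+01,
       -1.40507603e-03,  7.75283619e+01]), 'qvel': array([-0.080236  , -0.05878494,  0.18899563, -0.03441203,  0.01680572,
        0.01220096]), 'joint_torque': array([ 7.34800851e-03, -5.58211684e+01,  5.04716170e+01,  1.31825518e-02,
       -1.86773659e-04, -3.64607928e-06]), 'tool_pos': array([ 0.22742053, -0.55499495,  0.30319002]), 'tcp_rot': array([-1.79931486e+02, -1.37145899e-02,  2.22757629e+01]), 'ft_force': array([-0.69541808,  0.52624517,  0.57405262]), 'torque': array([ 0.01211416, -0.01286957, -0.04710833]), 'gripper_force': 0.0, 'gripper_width': 0.08504350897424637}
```

View pics/scene0.png

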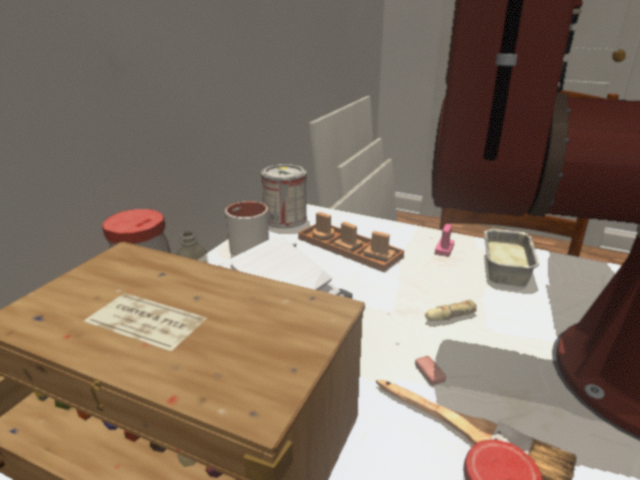

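View pics/top0.png

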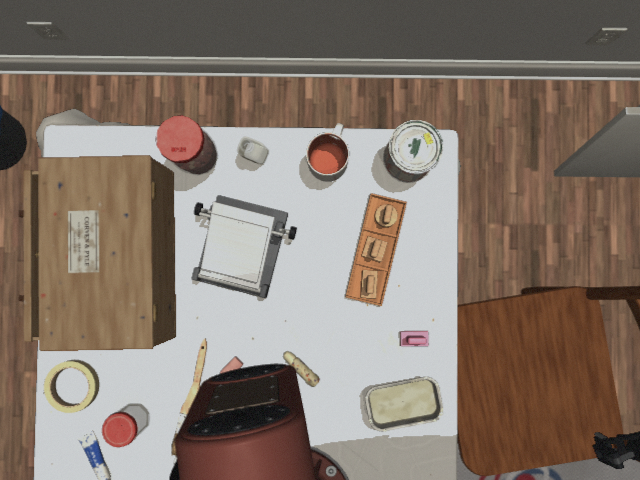

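The scene view shows the tray around (350,243), and the chest hides part of the stage. In the top view the tray is at (375,250), the stage at (240,245), the bottle at (252,152) and the pink decoy at (414,339). I'll enlarge the tray and stage next.

```bash
python3 - <<'E'
import cv2,numpy as np
t=cv2.imread("pics/top0.png");s=cv2.imread("pics/scene0.png")
r=lambda im,x,y,w,h,W,H:cv2.resize(im[y:y+h,x:x+w],(W,H),interpolation=cv2.INTER_CUBIC)
a=r(t,335,185,80,125,384,600);b=r(t,185,180,125,125,416,416)
b=cv2.copyMakeBorder(b,0,184,0,0,cv2.BORDER_CONSTANT)
cv2.imwrite("pics/c1.png",np.hstack([a,b]))
cv2.imwrite("pics/c2.png",r(s,220,190,200,120,800,480))
E
```

```text
(no output)
```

View pics/c1.png

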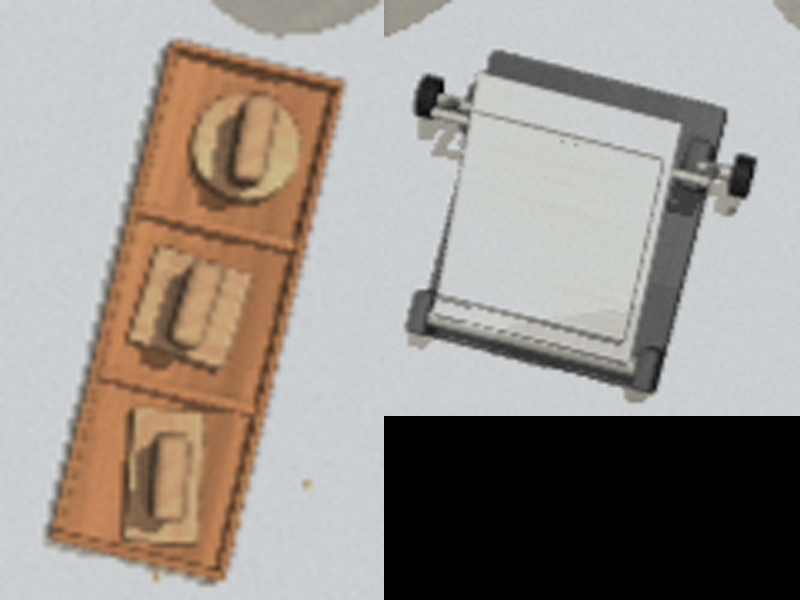

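View pics/c2.png

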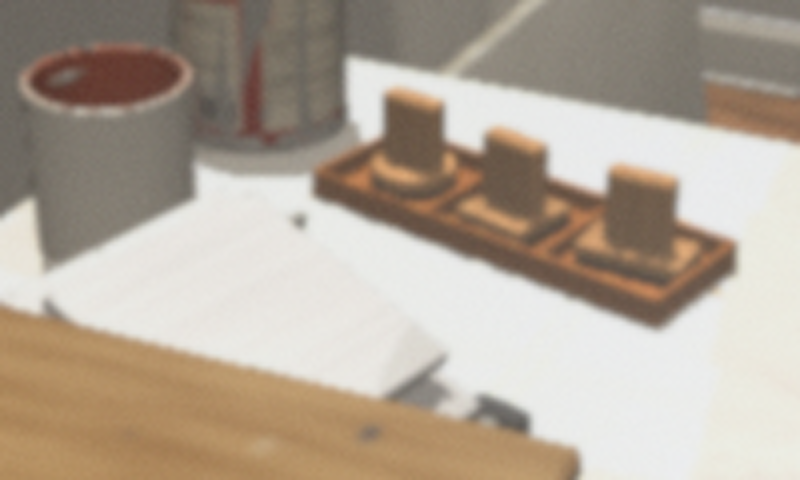

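The long stamp is in the near pocket, with its foot centred near top-view pixel (369,284). The round stamp is in the far pocket and the square one in the middle. The stage's low edge faces the robot, and it is turned roughly -14°. Next I'll measure the stamp pose and get contrast-stretched stage crops.

```bash
cat > h.py <<'E'
from plant import robot
import cv2,numpy as np
from scipy.spatial.transform import Rotation as Ro
def cam(n):
    c=robot.get_calibration(n);f=240/np.tan(np.radians(c['vertical_fov']/2))
    K=np.array([[f,0,c['cx']],[0,f,c['cy']],[0,0,1.]]);return K,cv2.Rodrigues(c['rvec'])[0],np.array(c['tvec'])
def ray(n,p):
    K,R,t=cam(n);d=R.T@np.linalg.inv(K)@[p[0],p[1],1];return -R.T@t,d/np.linalg.norm(d)
def onz(n,p,z):
    o,d=ray(n,p);return o+d*(z-o[2])/d[2]
def proj(n,P):
    K,R,t=cam(n);q=K@(R@np.asarray(P,float).T+t[:,None]);return (q[:2]/q[2]).T
E
python3 - <<'E'
from h import *
av={n:np.mean([robot.grab_frame(n).astype(float) for _ in range(8)],0) for n in("top","scene")}
np.savez("av.npz",**av)
t=av["top"].astype(np.uint8)
hsv=cv2.cvtColor(t,cv2.COLOR_BGR2HSV)
o=[(335+x/4.8-.5+.1,185+y/4.8-.4) for x,y in [(131,408),(201,413),(195,543),(124,540)]]
print("cam",ray("top",(0,0))[0],ray("scene",(0,0))[0])
P=np.array([onz("top",p,.016) for p in o]);print("foot",P,P.mean(0),np.diff(P,axis=0))
G=np.array([onz("top",(335+x/4.8-.4,185+y/4.8-.4),.056) for x,y in [(159,433),(187,433),(184,518),(155,520)]]);print("grip",G.mean(0),G)
print("tray",[onz("top",(335+x/4.8-.4,185+y/4.8-.4),.016).round(4) for x,y in [(172,40),(344,80),(223,580),(48,543)]])
for p in [(155,500),(180,480),(170,424),(130,425),(150,390),(215,480),(110,450)]:
    print(p,hsv[int(185+p[1]/4.8),int(335+p[0]/4.8)])
def crop(im,x,y,w,h,k):
    c=im[y:y+h,x:x+w];g=cv2.resize(c,None,fx=k,fy=k,interpolation=cv2.INTER_CUBIC)
    return np.clip((g-110)*255/145,0,255).astype(np.uint8)
cv2.imwrite("pics/st_top.png",crop(av["top"],190,190,110,110,5.4))
def crop2(im,x,y,w,h,k):
    c=im[y:y+h,x:x+w];g=cv2.resize(c,None,fx=k,fy=k,interpolation=cv2.INTER_CUBIC)
    return np.clip((g-60)*255/195,0,255).astype(np.uint8)
cv2.imwrite("pics/st_sc.png",crop2(av["scene"],220,230,140,80,5.7))
E
```

```text
cam [ 0.47530529 -0.06892853  1.27374257] [0.19820154 0.63248714 0.46212239]
foot [[ 0.47998082 -0.13887112  0.016     ]
 [ 0.47820222 -0.16836736  0.016     ]
 [ 0.42355566 -0.16627113  0.016     ]
 [ 0.42448072 -0.13641274  0.016     ]] [ 0.45155486 -0.15248059  0.016     ] [[-0.00177859 -0.02949624  0.        ]
 [-0.05464656  0.00209623  0.        ]
 [ 0.00092506  0.02985839  0.        ]]
grip [ 0.45233537 -0.1532862   0.056     ] [[ 0.4697729  -0.1481492   0.056     ]
 [ 0.46989931 -0.15956216  0.056     ]
 [ 0.43530679 -0.1586169   0.056     ]
 [ 0.43436249 -0.14681655  0.056     ]]
tray [array([ 0.6358, -0.1549,  0.016 ]), array([ 0.6196, -0.2277,  0.016 ]), array([ 0.4082, -0.1782,  0.016 ]), array([ 0.4229, -0.1045,  0.016 ])]
(155, 500) [ 14 108 137]
(180, 480) [ 15 105 192]
(170, 424) [ 14 107 189]
(130, 425) [ 14 120  89]
(150, 390) [ 13 133 138]
(215, 480) [ 12 137 164]
(110, 450) [ 12 136 191]
```

View pics/st_top.png

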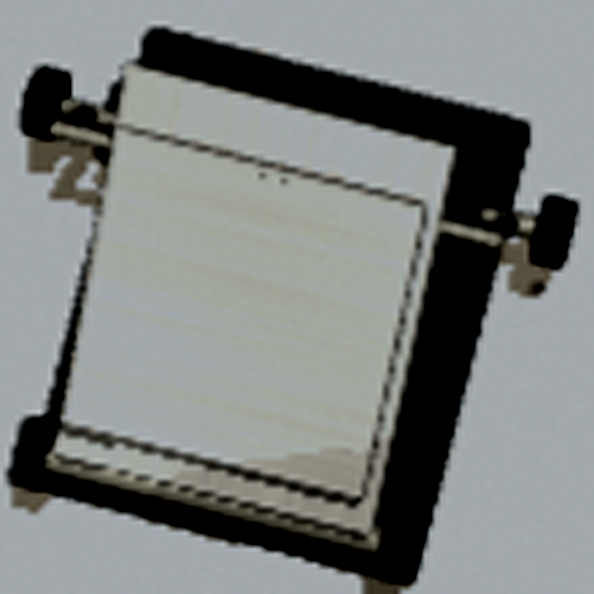

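View pics/st_sc.png

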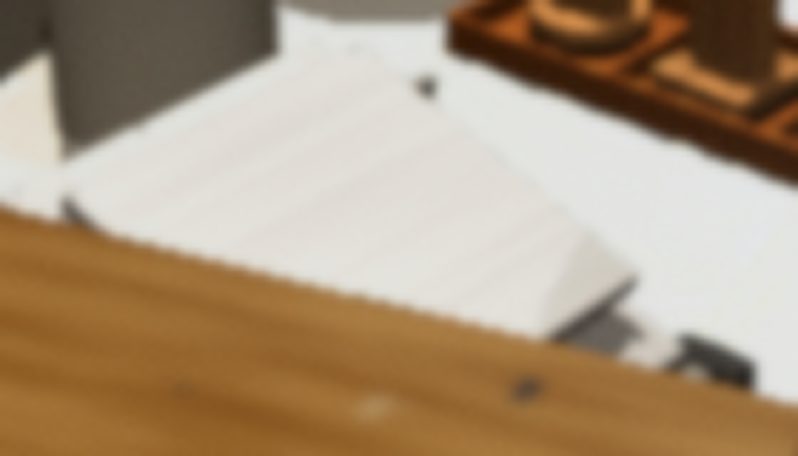

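Bed corners in the top crop (5.4x) are (112,126), (425,203), (362,502) and (62,428). Plate corners are (128,64), (455,148), (377,545) and (50,462). In the scene crop (5.7x) the bed's near-right corner is at about (635,275) and the plate's far-left corner at about (66,180-205). I'll solve for the bed pose and start the grasp.

```bash
cat >> h.py <<'E'
def bedpts(v,pts):
    R=Ro.from_euler('ZY',[v[3],-v[4]]).as_matrix()
    return v[:3]+np.asarray(pts)@R.T
E
python3 - <<'E'
from h import *
from scipy.optimize import least_squares
b=.056;B=[(b,b,0),(b,-b,0),(-b,-b,0),(-b,b,0)]
pl=[(.075,.06,-.015),(.075,-.06,-.015),(-.075,-.06,-.015),(-.075,.06,-.015)]
f=lambda a,k,o:(np.array(a)+.5)/k-.5+o
T=f([(112,126),(425,203),(362,502),(62,428),(128,64),(455,148),(377,545),(50,462)],5.4,[190,190])
S=f([(635,275)],5.7,[220,230])
def res(v,full=True):
    r=(proj("top",bedpts(v,B+pl))-T)
    s=(proj("scene",bedpts(v,[B[2]]))-S)
    return np.r_[r.ravel(),s.ravel()]
s=least_squares(res,[.5,.11,.08,-.24,.25],loss='soft_l1',x_scale=.01)
print(s.x,np.degrees(s.x[3:]));print(s.fun.reshape(-1,2).round(2))
J=s.jac;print("sd",np.sqrt(np.diag(np.linalg.inv(J.T@J)))*.6)
g=lambda p:((p-[220,230]+.5)*5.7-.5).round(0)
print("bed sc",g(proj("scene",bedpts(s.x,B))).tolist(),"plate",g(proj("scene",bedpts(s.x,pl))).tolist())
h=bedpts(s.x,[(-.08,0,0)]);print("hinge z",h)
np.save("bed.npy",s.x)
yaw=np.degrees(np.arctan2(*(np.array([.0,0]))+[0,1])) 
# grasp: pads along world x, closing along y; stamp yaw ~ -1.5..1.5
for yw in (0,180):print(yw,robot.ik([.452,-.153,.044+.054],[180,0,yw]))
E
```

```text
[ 0.51791673  0.10910318  0.08954887 -0.22649438  0.2850737 ] [-12.97717229  16.33351963]
[[ 0.67  0.25]
 [ 0.35 -0.07]
 [ 0.24 -0.21]
 [-0.52 -0.19]
 [-0.58  0.25]
 [ 0.11 -0.51]
 [-1.13 -0.91]
 [ 0.04  0.03]
 [ 2.28  0.07]]
sd [0.00051863 0.00047854 0.00166978 0.00556162 0.02359262]
bed sc [[61.0, 212.0], [356.0, 59.0], [648.0, 275.0], [367.0, 466.0]] plate [[-5.0, 220.0], [311.0, 59.0], [697.0, 348.0], [401.0, 562.0]]
hinge z [[0.44310622 0.12634315 0.06705062]]
0 [-34.45953555 -11.94918275 -33.3709337   68.57824905   0.
 145.54046445]
180 [-34.45953555 -11.94918275 -33.3709337   68.57824905   0.
 -34.45953555]
```

The stage pose agrees in both views (slope about 16°) but the slope is weakly determined. I'll grasp the stamp now and refine the slope later.

```bash
python3 - <<'E'
from h import *
o=[180,0,177.7]
robot.move_pose([.452,-.1528,.19],o)
robot.line_to([.452,-.1528,.095],vel=.12)
robot.set_gripper(.0)
s=robot.observe();print(s['time'],s['gripper_width'],s['gripper_force'],s['ft_force'],s['tool_pos'])
robot.line_to([.452,-.1528,.26],vel=.15)
robot.pause(.2)
s=robot.observe();print(s['time'],s['gripper_width'],s['gripper_force'],s['ft_force'],s['torque'],s['tool_pos'],s['tcp_rot'])
im=np.mean([robot.grab_frame("scene").astype(float) for _ in range(4)],0)
a=np.load("av.npz")["scene"]
c=cv2.resize(a[230:290,220:350],None,fx=6,fy=6,interpolation=cv2.INTER_CUBIC)
c=np.clip((c-170)*3.2,0,255)[:360]
d=cv2.resize(im[110:300,240:500],(328,240))
out=np.zeros((600,780,3));out[:360]=c;out[360:,:328]=d
t=robot.grab_frame("top");out[360:,340:740]=cv2.resize(t[180:330,270:520],(400,240))
cv2.imwrite("pics/g1.png",out.astype(np.uint8))
E
```

```text
4.225 0.013146180844000196 58.61867308616638 [ 0.08941317 -0.38914421  1.95308038] [ 0.45210733 -0.15286396  0.09515864]
5.675 0.013245812792322747 58.39138090610504 [-0.37364988  0.53697788 -0.11651163] [ 0.01972457 -0.01156092 -0.03450105] [ 0.45175444 -0.15263376  0.2592658 ] [ 1.79962246e+02 -5.79530508e-02  1.77699924e+02]
```

View pics/g1.png

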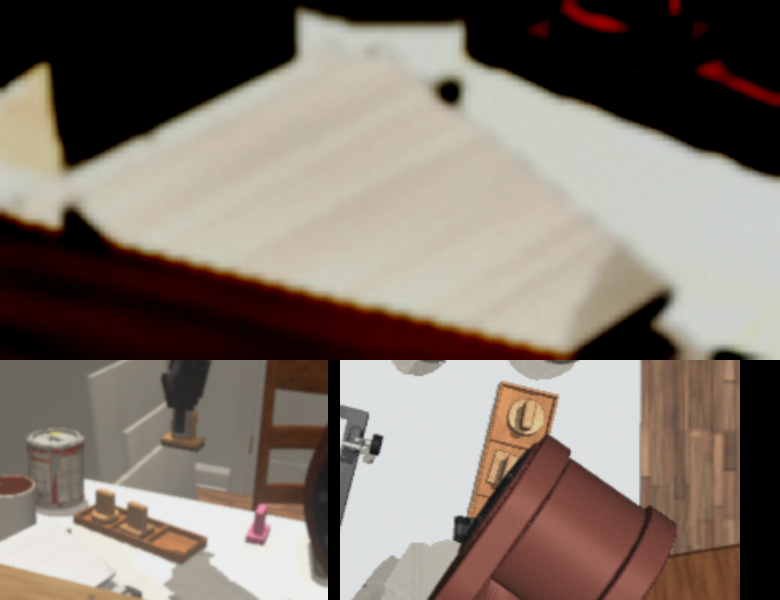

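The stamp is held upright, its pocket is empty and the other two stamps are undisturbed. In the stretched scene crop (6x) the bed corners are far-left (67,202), far-right (383,62) and near-right (668,285). The plate's far edge runs from (70,178) to (300,65). I'll refit with these points.

```bash
python3 - <<'E'
from h import *
from scipy.optimize import least_squares
b=.056;B=[(b,b,0),(b,-b,0),(-b,-b,0),(-b,b,0)]
pl=[(.075,.06,-.015),(.075,-.06,-.015),(-.075,-.06,-.015),(-.075,.06,-.015)]
f=lambda a,k,o:(np.array(a)+.5)/k-.5+o
T=f([(112,126),(425,203),(362,502),(62,428),(128,64),(455,148),(377,545),(50,462)],5.4,[190,190])
S=f([(67,202),(383,62),(668,285)],6,[220,230]); L=f([(70,178),(300,65)],6,[220,230])
n=np.array([L[1,1]-L[0,1],L[0,0]-L[1,0]]);n/=np.linalg.norm(n)
def res(v,w=1):
    r=(proj("top",bedpts(v,B+pl))-T)+v[5:7]
    s=(proj("scene",bedpts(v,B[:3]))-S)+v[7:9]
    l=(proj("scene",bedpts(v,pl[:2]))+v[7:9]-L[0])@n
    return np.r_[r.ravel(),s.ravel(),w*l,v[5:]/1.5]
for w in (1,0):
    s=least_squares(res,[.5,.11,.08,-.24,.25,0,0,0,0],args=(w,),loss='soft_l1',x_scale=.01)
    print(s.x.round(4),np.degrees(s.x[3:5]));print(s.fun[:-4].reshape(-1,2).round(2).tolist())
    J=s.jac;print("sd",(np.sqrt(np.diag(np.linalg.inv(J.T@J)))*.5)[:5].round(4))
    if w: np.save("bed.npy",s.x[:5])
    print("hinge",bedpts(s.x[:5],[(-.08,0,0)]))
E
```

```text
[ 0.5181  0.1081  0.0922 -0.2326  0.3067 -0.2785  0.3799 -0.0083  0.2407] [-13.32911202  17.57262377]
[[0.73, 0.41], [0.51, 0.48], [0.25, 0.05], [-0.49, -0.28], [-0.46, 0.25], [0.35, -0.08], [-1.1, -0.85], [0.11, -0.28], [-0.28, 1.2], [-0.86, -2.06], [2.4, 0.01], [-0.27, 0.25]]
sd [0.0012 0.0013 0.0015 0.0042 0.0085]
hinge [[0.44387076 0.12565737 0.06800256]]
[ 0.5181  0.1081  0.092  -0.2318  0.3052 -0.2942  0.3521 -0.0116  0.1862] [-13.27880074  17.48547626]
[[0.72, 0.42], [0.5, 0.44], [0.27, 0.04], [-0.47, -0.25], [-0.48, 0.27], [0.33, -0.12], [-1.08, -0.85], [0.12, -0.23], [-0.26, 1.34], [-0.89, -1.97], [2.43, 0.01], [-0.0, 0.0]]
sd [0.0012 0.0013 0.0017 0.0043 0.0131]
hinge [[0.44378724 0.12559119 0.06791489]]
```

```bash
cat >> h.py <<'E'
SOLE=.0912
def tool(v,tilt,p,edge=0.,h=0.):
    """TCP pose with stamp-sole point (edge,0,0) at bed point p=(u,w), height h along bed normal"""
    Rb=Ro.from_euler('ZY',[v[3],-v[4]]).as_matrix();Rs=Ro.from_euler('ZY',[v[3],-tilt])
    pos=v[:3]+Rb@[p[0],p[1],h]-Rs.as_matrix()@[edge,0,0]+Rs.as_matrix()@[0,0,SOLE]
    return pos,(Rs*Ro.from_euler('xz',[180,180],degrees=True)).as_euler('xyz',degrees=True)
def state(n=10):
    L=[]
    for _ in range(n): robot.pause(.02);L.append(robot.observe())
    m=lambda k:np.mean([l[k] for l in L],0)
    return m('ft_force'),m('torque'),m('tool_pos'),Ro.from_euler('xyz',L[-1]['tcp_rot'],degrees=True).as_matrix(),L[-1]
E
python3 - <<'E'
from h import *
v=np.load("bed.npy");t=v[4]+np.radians(5);out=[]
for i,u in enumerate((-.04,.03)):
    p,o=tool(v,t,(u,0),-.028,.012 if i else .06)
    if i: robot.line_to(p,vel=.12)
    else:
        print(robot.ik(p,o));robot.move_pose(p,o);p,_=tool(v,t,(u,0),-.028,.015);robot.line_to(p,vel=.12)
    f0,m0,*_=state(8)
    p,_=tool(v,t,(u,0),-.028,-.012);hit=robot.line_to(p,vel=.02,guard=2.5)
    f,m,P,R,s=state(8)
    e=P+R@[.028,0,SOLE]   # tool x = -stamp x
    Rb=Ro.from_euler('ZY',[v[3],-v[4]]).as_matrix()
    print(hit,s['time'],"F bed",Rb.T@(f-f0),"M",Rb.T@(m-m0),"edge in bed frame",Rb.T@(e-v[:3]))
    p,_=tool(v,t,(u,0),-.028,.012);robot.line_to(p,vel=.08)
print(robot.observe()['tcp_rot'],o)
E
```

```text
[  2.15782129 -42.9370185  -44.45139286  66.65429683  -5.88293123
  14.3514306 ]
True 8.6083 F bed [ 0.93400037 -0.03413625  3.84718075] M [-0.00802557 -0.24097553  0.00571607] edge in bed frame [-4.00655451e-02 -2.48216694e-05 -9.87487880e-04]
True 10.575 F bed [1.47744042 0.03802831 3.88769343] M [-0.02252738 -0.32050151  0.00719537] edge in bed frame [ 2.98598186e-02 -4.39747077e-05  1.64924740e-03]
[-179.98119023   22.48235     166.68924986] [180.          22.57262377 166.67088798]
```

```bash
python3 - <<'E'
from h import *
v=np.load("bed.npy");Rb=Ro.from_euler('ZY',[v[3],-v[4]]).as_matrix()
v[:3]+=Rb@[0,0,.0021];v[4]+=np.radians(2.16);np.save("bed2.npy",v)
Rb=Ro.from_euler('ZY',[v[3],-v[4]]).as_matrix();t=v[4]-np.radians(5)
for i,u in enumerate((.04,-.03)):
    p,_=tool(v,v[4]+.05,(0,0),0,.03)
    q,o=tool(v,t,(u,0),.028,.012)
    if i==0: robot.line_to(p,vel=.12)
    robot.line_to(q,vel=.08,rotation=o)
    f0,m0,*_=state(8)
    p,_=tool(v,t,(u,0),.028,-.012);hit=robot.line_to(p,vel=.02,guard=2.5)
    f,m,P,R,s=state(8);e=P+R@[-.028,0,SOLE]
    print(hit,s['time'],"F",Rb.T@(f-f0),"M",Rb.T@(m-m0),"edge",Rb.T@(e-v[:3]))
    p,_=tool(v,t,(u,0),.028,.012);robot.line_to(p,vel=.08)
E
```

```text
True 13.05 F [1.38736704 0.36996648 3.8782065 ] M [-0.01427111 -0.36785415 -0.00295055] edge [ 3.98107227e-02 -1.88130228e-05 -1.91502131e-03]
True 15.4 F [1.47295864 0.29652223 4.15327915] M [ 0.02003567 -0.36975234  0.00847151] edge [-3.01636818e-02 -1.97859469e-05 -1.57406290e-03]
```

Both edge probes agree on a slope of about 19.5°, with the stamp true in the grip. Now I'll do the flush press.

```bash
python3 - <<'E'
from h import *
v=np.load("bed2.npy");v[4]-=np.radians(.22);np.save("bed2.npy",v)
Rb=Ro.from_euler('ZY',[v[3],-v[4]]).as_matrix()
p,o=tool(v,v[4],(0,0),0,.012);robot.line_to(p,vel=.06,rotation=o)
f0,m0,*_=state(8)
p,o=tool(v,v[4],(0,0),0,-.0032);print(robot.line_to(p,vel=.015,guard=12))
robot.pause(.3);f,m,P,R,s=state(10);e=P+R@[0,0,SOLE]
print(s['time'],"F",Rb.T@(f-f0),"M",Rb.T@(m-m0),"sole",Rb.T@(e-v[:3]),s['tcp_rot'],o,s['gripper_width'])
a=np.mean([robot.grab_frame("scene").astype(float) for _ in range(4)],0);t=robot.grab_frame("top")
out=np.zeros((600,800,3));out[:,:]=0
out[:400]=cv2.resize(a[210:310,200:400],(800,400),interpolation=cv2.INTER_CUBIC)
out[400:,:320]=cv2.resize(t[175:300,185:385],(320,200),interpolation=cv2.INTER_CUBIC)
cv2.imwrite("pics/p1.png",out.astype(np.uint8))
E
```

```text
False
18.4833 F [-3.25382137 -0.70986666  6.02415315] M [-0.18741325  0.60102811 -0.00500633] sole [ 2.63953386e-05  1.66721328e-05 -3.15523388e-03] [179.99831877  19.51552436 166.67378774] [180.          19.51262377 166.67088798] 0.01333475141280988
```

View pics/p1.png

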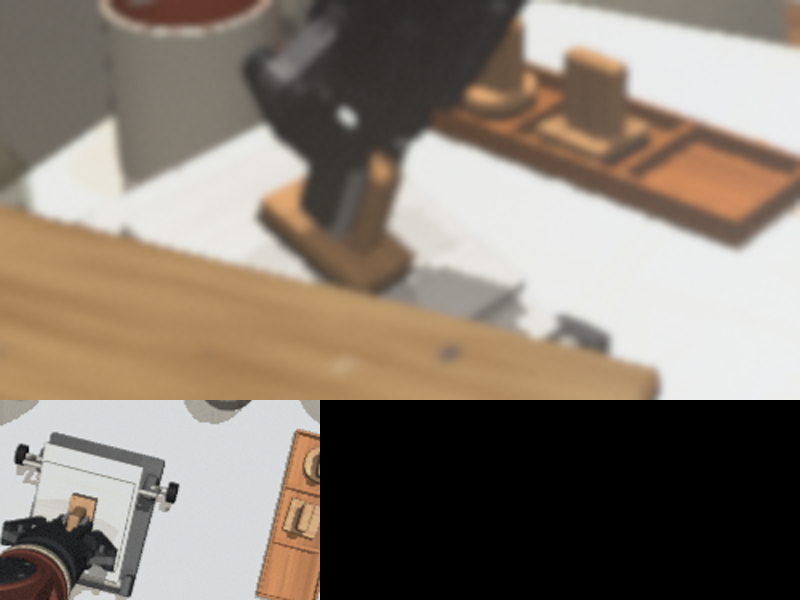

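The stamp sits flush and centred, with its foot on the bed along the slope at about (335,235) in the crop. The other stamps are in their pockets. The normal force of 6 N matches about 3 mm of sink. I'll check that the side force is settled.

```bash
python3 - <<'E'
from h import *
v=np.load("bed2.npy");Rb=Ro.from_euler('ZY',[v[3],-v[4]]).as_matrix()
f,m,P,R,s=state(25);print(s['time'],"raw F",Rb.T@f,"M",Rb.T@m,"sole",Rb.T@(P+R@[0,0,SOLE]-v[:3]))
E
```

```text
19.15 raw F [-2.67335358 -0.27311364  5.96044353] M [-0.15923202  0.93064111 -0.0207446 ] sole [ 1.33645010e-05  1.16690194e-05 -3.19261458e-03]
```

```bash
python3 - <<'E'
from h import *
v=np.load("bed2.npy");Rb=Ro.from_euler('ZY',[v[3],-v[4]]).as_matrix()
for u in (-.0003,-.0006):
    p,o=tool(v,v[4],(u,0),0,-.0032);robot.line_to(p,vel=.005);robot.pause(.3)
    f,m,P,R,s=state(20);print(s['time'],"raw F",Rb.T@f,"M",Rb.T@m,"sole",Rb.T@(P+R@[0,0,SOLE]-v[:3]))
E
```

```text
20.0333 raw F [-0.70779077 -0.31185567  5.75250926] M [-0.15188536  0.51855278  0.00856785] sole [-2.35163437e-05  1.02529723e-05 -3.07757336e-03]
20.9167 raw F [ 0.36347675 -0.41728587  5.43191912] M [-0.16192762  0.34523412  0.00555301] sole [-1.64759537e-05  1.78828180e-05 -2.96385391e-03]
```

```bash
python3 -c "
from plant import robot
print(robot.job_done())"
```

```text
the job is handed in; nothing more can be done
None
```

I lifted the long stamp out of its pocket and handed the job in at about 21 s, with the stamp still gripped and pressed on the middle of the bed at a slope of about 19.5°, under about 6 N with about 3 mm of give. The last pictures showed the other two stamps still in their pockets, but I didn't separately check the bottle or the stage's slope setting after pressing.

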